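Lay the laser straightedge against the plank and switch it on

ROBOT

A 7-joint arm with a two-finger parallel gripper is mounted at the origin on the work surface. World frame = base frame: x ahead of the robot, y to its left, z up, the work surface at z = 0. Lengths are in m, angles in rad, forces in N, time in s.
With the tool pointing down it reaches from about 0.425 to 0.875 m from the base axis. Payload 8.4 kg.
Tool frame: the origin (TCP) lies at the very end of the fingers, on their centre line; the grasp point (between the pads) lies 19 mm behind it (ctrl.grip_depth is the distance from the TCP to the grasp point, in m); z points along the fingers, y is the direction in which the jaws open and shut (so a half turn about z gives the same grasp; the last joint's range is limited). The gripper opens to 85 mm and grips with 20 to 120 N. Pads are 22 mm wide; open, the fingers measure 114 mm over their backs; the gripper's body (76 mm by 85 mm) begins 54 mm behind the grasp point. The pads swing forward as they close: fully open they stand 13 mm farther back than shut.
Start: joints at [-1.392, 0.333, 0.04, 1.465, -0.013, 1.343, -0.059], TCP at [0.178, 0.625, 0.231] pointing down, gripper open.
Joint ranges: [-2.58, 2.58], [-0.38, 2.09], [-1.3, 1.39], [0.25, 2.4], [-1.5, 4.64], [0.08, 2.09], [-2.65, 2.65]. Speed limits (rad/s): [2.22, 2.22, 2.79, 2.79, 3.14, 3.14, 3.14].

INTERFACE

Orientations are given as a rotation vector (axis times angle).
In Python, from cell import ctrl, eyes gives the robot as it stands.
- The arm moves only by the tool jog_arm, never from a script. Its argument "rows" is text: rows parted by semicolons, each of 7 numbers parted by spaces: the shift along the tool's x, y, z in cm, then the turn, a rotation vector about the tool's x, y, z in degrees, then the opening, from 0 (shut) to 1 (fully open). A call has 1 to 8 rows; each row shifts and turns the pose as measured when the row begins, along the tool's axes as they then stand; what a row does not reach is not made up. A row lasts 1/12 s, in which the tool goes at most 41.7 mm and 7.16 degrees, less where a joint would pass 70% of its speed; a pose out of reach is approached as far as the arm can. A call is refused whole if a number of a shift passes 4.17 or a number of a turn 7.16, either way. A call with a gripper value outside its range is refused whole. The fingers move at their own pace and stop on an object; "squeeze" is the grip in N (left out, the last holds). Time passes only in rows, so rows that do not move let the fingers close. It gives the time, the measured TCP pose, the force and the opening at its end, in the units of the state.
- ctrl.read_state(): the state, without advancing time (a new reading comes with each control period).
- eyes.capture(name): name is "scene" or "top" or "wrist"; returns a dict with "frame" (420x560x3 uint8, red, green, blue), "depth" (420x560 float32, m along the optical axis (not along the pixel's ray), 0 where there is no reading), "mtx" (3x3 intrinsics, pixels), "extrinsics" (4x4, takes a point from world to camera coordinates). Camera axes: x right, y down, z forward; pixel columns grow to the right and rows downward; lengths in m; the calibration is good to about 2 mm. The wrist camera is an equidistant fisheye: a pixel r from the principal point sees the ray r / f radians off the axis. A picture is of the moment at which its call begins.
- ctrl.job_done(): hands the job in, once; it reports no verdict.
The state is a dict: "time_s": time; "joint_positions": joint angles; "qd": joint speeds; "joint_efforts": joint torques, N m; "eef_pos": TCP position; "tcp_rot": TCP orientation; "force": force on the tool from outside, world axes, zero at the start; "torque": the same for the moment, N m; "finger_gap": finger opening in m.
Only numpy, scipy, OpenCV 4.12 (cv2) and the standard library are available. Lean on these libraries where they do the work, as an engineer would, in place of code of your own. Each camera call takes 0.05 s, during which the arm holds its last target.

TASK

The tea things are to be lined up with the walnut plank, so lay the aluminium laser straightedge flat on the fridge top with its yellow-lined long side flush against the plank's front edge, its whole length bearing on it: press it home against the edge until it bears firmly, without shoving the plank or disturbing what stands on it. Then, with a fingertip inside the recessed slot, slide its orange switch fully on, away from the handle, and leave the straightedge lying flush.

Things in the scene. Friction and masses are not known exactly. Their poses are not given: they have to be found in the camera images.
- rule: Loose laser straightedge, an aluminium bar 62 mm wide (its x), 200 mm long (its y), 26 mm high, about 0.35 kg (varies), on the fridge top (z = 0), where it drags with 2 to 7 N. Origin: centre of its underside. x points to its working side (upright long face with a yellow line along its top), y from the handle to the switch, z up. Its plain long sides may be pushed anywhere.
- handle (a point): Centre, half-way up, of the straightedge's black handle rib: 20 mm wide in x, 60 mm long in y, from 26 to 56 mm above the bar's underside. This point is 41 mm above the underside, on the bar's centre line, 22 mm from the bar's middle towards -y. Axes as the straightedge.
- face_plus (a point): On the working face (yellow-lined +x long side) of the straightedge, at its switch end (+y), 13 mm above the underside. Axes as the straightedge.
- face_minus (a point): On the working face of the straightedge at its other end (-y), 200 mm from face_plus, 13 mm above the underside. Same axes.
- slot_entry (a point): Free space in the switch slot for a fingertip, level with the bar's top, 70 mm from the handle point towards +y. The slot is 40 mm wide in x, 66 mm long in y, 8 mm deep (black floor 18 mm above the underside), from 20 mm on the handle side of this point to 46 mm beyond it. Switch off: 40 mm of slot is free between its handle end and the switch. Axes as the straightedge.
- switch_top (a point): Centre of the top of the orange switch block, 26 mm wide in x, 10 mm long in y, 7.5 mm high, its top flush with the bar's top. It slides only along y; off, it is 25 mm from slot_entry towards +y. Axes as the straightedge. A green patch on the slot floor shows when it is on.
- switch (a joint): Slide of the switch, m: 0 off (handle side), 0.016 fully on, at its stop (towards +y). It takes about 1 N and stays where it is left.
- plank: Walnut-veneer plank lying loose on the fridge top, 240 mm (x) by 620 mm (y), 22 mm thick; origin: centre of its underside. Its front edge, a plain upright face towards the robot, is at its x = -0.120 m. Held by friction: slips from some 16 N. A black kettle base 156 mm across, 56 mm up to its stub, is screwed on at its x 0.03, y 0.225, a red toggle in front of it.
- plank_left (a point): Top corner at the plank's front edge, +y end. Axes as the plank.
- plank_right (a point): Top corner at the plank's front edge, -y end. Axes as the plank.
- tin: Stainless steel sugar tin on the plank, 75 mm across, 119 mm high, origin at the centre of its underside. Bystander, upright.
- cup_a: White porcelain cup with blue pattern on the plank, 76 mm across the rim, 70 mm high, origin at the centre of its underside. Bystander.
- cup_b: White porcelain cup with brown pattern on the plank, same size. Bystander.
- caddy: Silver teaspoon caddy, round, 68 mm across, 75 mm high, spoons and a yellow honey dipper rising to about 125 mm; origin at the centre of its underside. Bystander.

How it is judged:
By the outcome, as a careful person would: the job done as asked, in the order asked, and still so for the second after the job is handed in, with the robot touching nothing.
It also fails if it takes over 61 s, if anything falls off the work surface, if the arm or the gripper's body presses on something with over 40 N, if the wrist force passes 120 N, or if a joint passes its speed limit or range.

## Working session

There is one attempt and no reset: what is moved stays moved. The work goes in short steps, Python scripts to look and compute and a tool call to move; the robot and the scene stay as the last step left them, time stands still between calls to the robot, and variables do not carry over. Pictures are saved under pics/ and viewed, and the job is handed in when it is done.

Besides the shell and the picture viewer there is one more tool, called after "Request:" by a JSON object that holds its "op" and its "data", one argument or row to a line. jog_arm: Moves the arm, as the interface text tells. Its arguments: {"type":"object","properties":{"rows":{"type":"string"},"squeeze":{"type":"number"}},"required":["rows"]}

```bash
mkdir -p pics; ls; python3 - <<'E'
from cell import ctrl, eyes
import cv2,numpy as np
s=ctrl.read_state(); print({k:np.round(v,3) for k,v in s.items()})
for n in ["scene","top","wrist"]:
    c=eyes.capture(n); cv2.imwrite(f"pics/{n}0.png",c["frame"][:,:,::-1]); np.savez(f"{n}0.npz",**c)
    print(n,np.round(c["mtx"],1).tolist(),np.round(c["extrinsics"],3).tolist())
E
```

```text
pics
{'time_s': np.float64(0.0), 'joint_positions': array([-1.392,  0.334,  0.04 ,  1.466, -0.013,  1.343, -0.059]), 'qd': array([ 0.   ,  0.   ,  0.001,  0.001, -0.001, -0.   ,  0.001]), 'joint_efforts': array([-1.0000e-03, -6.5854e+01,  1.3650e+00, -4.0557e+01,  1.7000e-02,
        1.3000e-02, -0.0000e+00]), 'eef_pos': array([0.178, 0.625, 0.23 ]), 'tcp_rot': array([-4.350e-01, -3.111e+00,  3.000e-03]), 'force': array([-0.203,  0.679,  0.295]), 'torque': array([ 0.016, -0.033, -0.019]), 'finger_gap': np.float64(0.085)}
scene [[419.6, 0.0, 285.9], [0.0, 419.6, 206.0], [0.0, 0.0, 1.0]] [[-0.32, 0.947, -0.015, 0.175], [0.752, 0.244, -0.612, -0.416], [-0.576, -0.207, -0.791, 1.307], [0.0, 0.0, 0.0, 1.0]]
top [[403.9, 0.0, 286.3], [0.0, 403.9, 208.9], [0.0, 0.0, 1.0]] [[-0.01, -1.0, -0.01, 0.021], [-0.996, 0.011, -0.086, 0.612], [0.086, 0.009, -0.996, 0.963], [0.0, 0.0, 0.0, 1.0]]
wrist [[325.2, 0.0, 281.8], [0.0, 325.2, 210.5], [0.0, 0.0, 1.0]] [[0.274, 0.962, -0.001, -0.65], [0.923, -0.262, 0.281, -0.036], [0.27, -0.078, -0.96, 0.379], [0.0, 0.0, 0.0, 1.0]]
```

View pics/scene0.png

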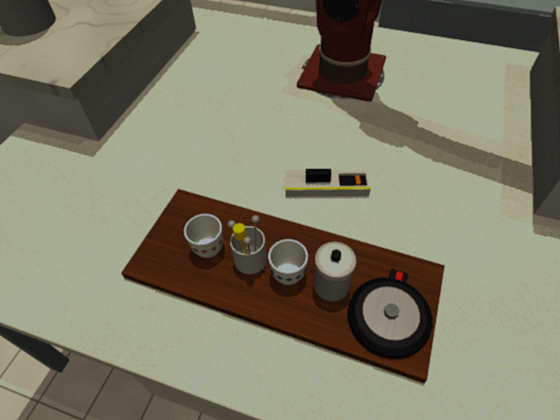

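View pics/top0.png

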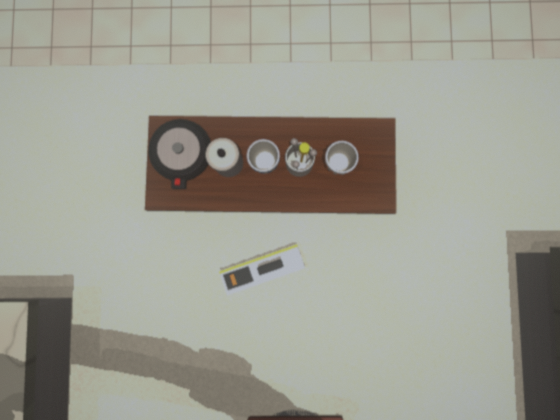

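View pics/wrist0.png

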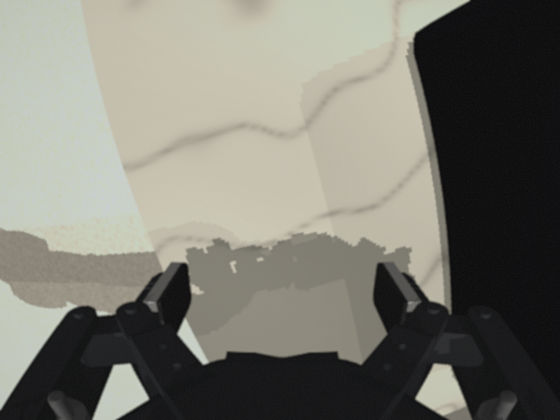

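The top view shows the rule clear of the plank. Its yellow side faces the plank (about px 221–304, 243–291) and its switch end is at the left (+y). The plank's front edge is near row 212. Next I measure both.

```bash
cat > h.py <<'E'
import numpy as np, cv2
def ray2plane(c,uv,z):
    K=c["mtx"];T=c["extrinsics"];R=T[:3,:3];t=T[:3,3]
    uv=np.atleast_2d(np.asarray(uv,float))
    d=np.c_[(uv[:,0]-K[0,2])/K[0,0],(uv[:,1]-K[1,2])/K[1,1],np.ones(len(uv))]@R
    o=-R.T@t
    return o+d*((z-o[2])/d[:,2])[:,None]
def depthpts(c):
    h,w=c["depth"].shape;u,v=np.meshgrid(np.arange(w),np.arange(h));Z=c["depth"];K=c["mtx"];T=c["extrinsics"]
    P=np.stack([(u-K[0,2])/K[0,0]*Z,(v-K[1,2])/K[1,1]*Z,Z],-1)
    return (P-T[:3,3])@T[:3,:3]
E
python3 - <<'E'
from h import *
for n in ["top","scene"]:
    c=dict(np.load(n+"0.npz")); f=c["frame"]; im=f[:,:,::-1]
    hsv=cv2.cvtColor(np.ascontiguousarray(im),cv2.COLOR_BGR2HSV)
    P=depthpts(c)
    if n=="top":
        print("table z",np.median(P[240:400,330:480,2]),"block",P[320:400:40,20:68:16,2].tolist(),P[290,40],P[260:400:20,540,2])
        print("edges left block",P[290,60:80:3].round(3).tolist())
    roi=np.zeros(f.shape[:2],np.uint8)
    if n=="top": roi[235:300,210:315]=1
    else: roi[160:205,275:380]=1
    # yellow
    y=cv2.inRange(hsv,(22,120,80),(38,255,255))*roi
    o=cv2.inRange(hsv,(3,150,80),(18,255,255))*roi
    for nm,m,z in(("yel",y,.026),("org",o,.0255)):
        v,u=np.nonzero(m); 
        if len(u)<4: print(nm,len(u)); continue
        W=ray2plane(c,np.c_[u,v],z); vx,vy,x0,y0=cv2.fitLine(W[:,:2].astype(np.float32),cv2.DIST_L2,0,.01,.01).ravel()
        t=(W[:,:2]-[x0,y0])@[vx,vy]
        print(n,nm,len(u),"c",W.mean(0).round(4),"ang",np.degrees(np.arctan2(vy,vx)).round(2),"ends",([x0,y0]+t.min()*np.array([vx,vy])).round(4),([x0,y0]+t.max()*np.array([vx,vy])).round(4))
    # rule by height
    if n=="top":
        m=((P[...,2]>.013)&(P[...,2]<.07)).astype(np.uint8)*roi
        cnt=max(cv2.findContours(m,0,2)[0],key=cv2.contourArea)
        W=ray2plane(c,cnt[:,0],.026)
        r=cv2.minAreaRect(W[:,:2].astype(np.float32)); print("rule rect",r, "top z",np.median(P[...,2][m>0]))
    # plank
    m=cv2.inRange(f,(20,5,0),(120,70,70))&((abs(P[...,2]-.022)<.01).astype(np.uint8)*255)
    m=cv2.morphologyEx(m,cv2.MORPH_OPEN,np.ones((3,3)))
    cnt=max(cv2.findContours(m,0,2)[0],key=cv2.contourArea)
    hull=cv2.convexHull(cnt)[:,0]; W=ray2plane(c,hull,.022)
    r=cv2.minAreaRect(W[:,:2].astype(np.float32)); print("plank rect",r, cv2.boxPoints(r).round(4).tolist())
E
```

```text
table z 0.0006111129220892901 block [[0.1834138629764069, 0.15537735943439704, 0.07981815578681306], [0.18762212746698326, 0.1333199213003785, 0.07262007475049392]] [ 0.41839143  0.63181994 -0.00373334] [0.10249841 0.09601136 0.08949795 0.08700896 0.08075539 0.0746248
 0.07118565]
edges left block [[0.418, 0.579, 0.0], [0.418, 0.571, 0.002], [0.418, 0.565, -0.001], [0.418, 0.556, 0.002], [0.418, 0.551, -0.002], [0.418, 0.543, -0.002], [0.418, 0.535, -0.001]]
yel 0
org 0
rule rect ((0.4676409661769867, 0.07530032098293304), (0.06200367957353592, 0.19977711141109467), 18.575063705444336) top z 0.026161225962676216
plank rect ((0.7237290143966675, 0.05164444446563721), (0.6083126068115234, 0.2217281311750412), 89.37809753417969) [[0.6096000075340271, -0.25130000710487366], [0.8313000202178955, -0.25369998812675476], [0.8378999829292297, 0.3546000123023987], [0.6161999702453613, 0.3569999933242798]]
scene yel 231 c [0.4876 0.0924 0.026 ] ang -71.45 ends [0.4592 0.1772] [ 0.522  -0.0101]
scene org 47 c [0.4412 0.1455 0.0255] ang 19.54 ends [0.4281 0.1408] [0.4552 0.1505]
plank rect ((0.7276405096054077, 0.05291256308555603), (0.6181467175483704, 0.243739515542984), 88.65885162353516) [[0.5985999703407288, -0.2531999945640564], [0.842199981212616, -0.258899986743927], [0.8567000031471252, 0.35899999737739563], [0.6129999756813049, 0.36480000615119934]]
```

```bash
cat >> h.py <<'E'
from scipy.spatial.transform import Rotation as Ro
def yawof(s):
    ty=Ro.from_rotvec(s["tcp_rot"]).as_matrix()[:,1]; return np.degrees(np.arctan2(ty[1],ty[0]))
def plan(s,tgt,yaw,n=None):
    """rows to go to tgt with tool y at world yaw (deg), tool down"""
    R=Ro.from_rotvec(s["tcp_rot"]); p=np.array(s["eef_pos"]); tgt=np.array(tgt,float)
    ty=np.radians(yaw); Y=np.array([np.cos(ty),np.sin(ty),0]);Z=np.array([0,0,-1.]);X=np.cross(Y,Z)
    Rt=Ro.from_matrix(np.c_[X,Y,Z])
    if n is None: n=int(max(np.ceil(np.linalg.norm(tgt-p)/.036),np.ceil(np.degrees((R.inv()*Rt).magnitude())/6),1))
    print("n",n,"dist",(tgt-p).round(4))
    for i in range(n):
        d=(tgt-p)/(n-i); rv=(R.inv()*Rt).as_rotvec()/(n-i)
        sh=R.inv().apply(d)*100
        print(*sh.round(2),*np.degrees(rv).round(2))
        p=p+d; R=R*Ro.from_rotvec(rv)
E
python3 - <<'E'
from h import *
from cell import ctrl
c=dict(np.load("top0.npz")); g=cv2.cvtColor(c["frame"],cv2.COLOR_RGB2GRAY).astype(float)
# front edge: strongest gradient along columns near row 212
pts=[]
for u in range(155,390,3):
    d=np.diff(g[203:224,u]); k=d.argmax()
    if 0<k<len(d)-1:
        a,b,e=d[k-1:k+2]; off=.5*(a-e)/(a-2*b+e); pts.append((u,203+k+.5+off))
pts=np.array(pts); 
for z in(.022,0):
    W=ray2plane(c,pts,z); p=np.polyfit(W[:,1],W[:,0],1); r=W[:,0]-np.polyval(p,W[:,1]); ok=abs(r)<.002
    p=np.polyfit(W[ok,1],W[ok,0],1); print(z,p,"deg",np.degrees(np.arctan(p[0])),ok.sum(),len(ok),r[ok].std())
# rule left/right/far edges from top: brightness poor; use the handle/slot black masks
yaw=np.radians(18.6); ex=np.array([np.cos(yaw),np.sin(yaw)]); ey=np.array([-ex[1],ex[0]]); C=np.array([.4676,.0753])
print("handle",C-ey*.022,"slot",C+ey*.048)
s=ctrl.read_state(); print(yawof(s))
h=C-ey*.022
plan(s,[*h,.13],18.6)
E
python3 - <<'E'
import cv2
a=cv2.imread("pics/top0.png")[195:310,140:340]; cv2.imwrite("pics/crop.png",cv2.resize(a,None,fx=4,fy=4,interpolation=2))
E
```

```text
0.022 [0.02434062 0.60403865] deg 1.3943394110884544 79 79 0.0003206434063568409
0 [0.02434062 0.60575587] deg 1.3943394110884522 79 79 0.00032776720106986694
handle [0.4746171  0.05444909] slot [0.45228995 0.12079288]
74.08147652774032
n 19 dist [ 0.2964 -0.5703 -0.1006]
-2.32 -2.46 0.53 -0.0 0.0 2.92
-2.45 -2.34 0.53 -0.0 0.0 2.92
-2.56 -2.21 0.53 -0.0 0.0 2.92
-2.67 -2.08 0.53 -0.0 0.0 2.92
-2.77 -1.94 0.53 -0.0 0.0 2.92
-2.87 -1.79 0.53 -0.0 0.0 2.92
-2.96 -1.64 0.53 -0.0 0.0 2.92
-3.04 -1.49 0.53 -0.0 0.0 2.92
-3.11 -1.34 0.53 -0.0 0.0 2.92
-3.17 -1.18 0.53 -0.0 0.0 2.92
-3.23 -1.01 0.53 -0.0 0.0 2.92
-3.28 -0.85 0.53 -0.0 0.0 2.92
-3.31 -0.68 0.53 -0.0 0.0 2.92
-3.34 -0.51 0.53 -0.0 0.0 2.92
-3.37 -0.34 0.53 -0.0 0.0 2.92
-3.38 -0.17 0.53 -0.0 0.0 2.92
-3.38 0.01 0.53 -0.0 0.0 2.92
-3.38 0.18 0.53 -0.0 0.0 2.92
-3.36 0.35 0.53 -0.0 0.0 2.92
```

View pics/crop.png

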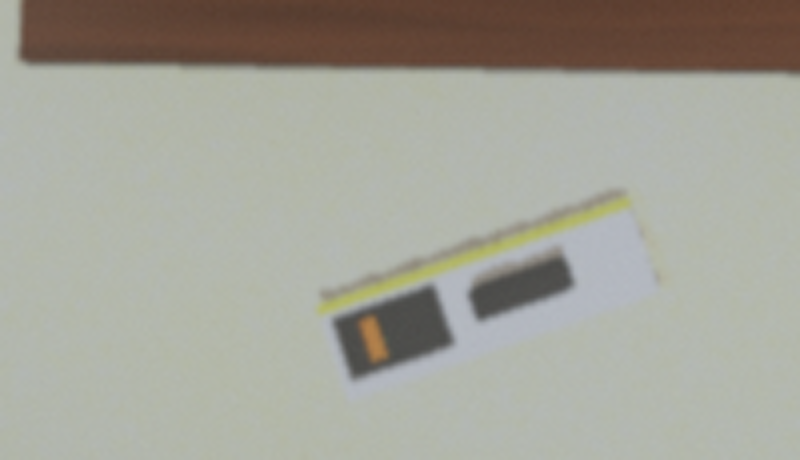

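Request:
{"op": "jog_arm", "data": {
  "rows": "-2.3 -2.5 0 0 0 2.9 1; -2.4 -2.3 0.3 0 0 2.9 1; -2.6 -2.2 0.5 0 0 2.9 1; -2.7 -2.1 0.5 0 0 2.9 1; -2.8 -1.9 0.5 0 0 2.9 1; -2.9 -1.8 0.5 0 0 2.9 1; -3 -1.6 0.5 0 0 2.9 1; -3 -1.5 0.5 0 0 2.9 1"
}}

```text
time_s: 0.82
eef_pos: [0.301, 0.3799, 0.1927]
tcp_rot: [-1.056, -2.955, 0.005]
force: [0.2, 0.5, 0.8]
finger_gap: 0.0855
```

Request:
{"op": "jog_arm", "data": {
  "rows": "-3.1 -1.3 0.5 0 0 2.9 1; -3.2 -1.2 0.5 0 0 2.9 1; -3.2 -1 0.5 0 0 2.9 1; -3.3 -0.8 0.5 0 0 2.9 1; -3.3 -0.7 0.5 0 0 2.9 1; -3.3 -0.5 0.5 0 0 2.9 1; -3.4 -0.3 0.5 0 0 2.9 1; -3.4 -0.2 0.5 0 0 2.9 1"
}}

```text
time_s: 1.48
eef_pos: [0.4267, 0.1252, 0.1503]
tcp_rot: [-1.656, -2.665, 0.003]
force: [1.5, 0.6, 0.7]
finger_gap: 0.0854
```

```bash
python3 - <<'E'
from h import *
from cell import ctrl
s=ctrl.read_state(); print(s["time_s"],s["eef_pos"],yawof(s),s["force"])
plan(s,[.4746,.0544,.14],18.6)
E
```

```text
1.4833 [0.42666515 0.12522156 0.15027012] 26.29025495305609 [1.4881733  0.64599123 0.72950376]
n 3 dist [ 0.0479 -0.0708 -0.0103]
-2.83 0.39 0.33 -0.08 -0.05 2.56
-2.8 0.51 0.34 -0.08 -0.05 2.56
-2.78 0.64 0.34 -0.08 -0.05 2.56
```

Request:
{"op": "jog_arm", "data": {
  "rows": "-2.8 0.4 0.3 0 0 2.6 1; -2.8 0.5 0.3 0 0 2.6 1; -2.8 0.6 0.3 0 0 2.6 1; 0 0 0 0 0 0 1"
}}

```text
time_s: 1.82
eef_pos: [0.4765, 0.0428, 0.1401]
tcp_rot: [-1.857, -2.53, 0.004]
force: [-0.1, -0.8, 0.1]
finger_gap: 0.0854
```

```bash
python3 - <<'E'
from h import *
from cell import ctrl,eyes
s=ctrl.read_state(); print(s["time_s"],s["eef_pos"],s["tcp_rot"],yawof(s),s["force"])
for n in["wrist","scene"]:
    c=eyes.capture(n); cv2.imwrite(f"pics/{n}1.png",c["frame"][:,:,::-1]); np.savez(f"{n}1.npz",**c)
E
```

```text
1.8167 [0.47647571 0.04278227 0.14013126] [-1.85742204 -2.5301498   0.00416797] 17.434144889077178 [-0.13432151 -0.82900068  0.09342461]
```

View pics/wrist1.png

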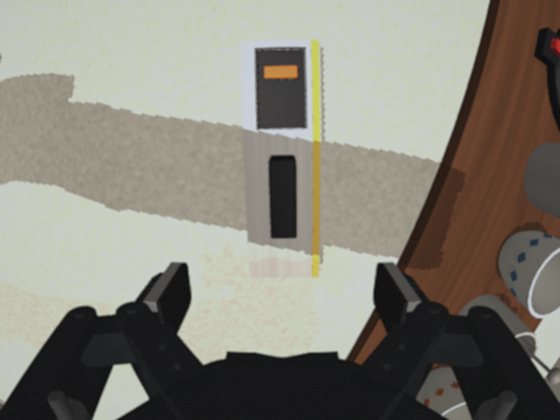

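The wrist view shows the rule upright in the image, with the handle at about (283,197), the switch at (280,72) and the slot between rows 48 and 128. Next I measure the handle with the fisheye model.

```bash
cat >> h.py <<'E'
def fish(c,uv,z):
    K=c["mtx"];T=c["extrinsics"];R=T[:3,:3];t=T[:3,3]
    uv=np.atleast_2d(np.asarray(uv,float)); x=(uv-K[:2,2])/K[0,0]; r=np.hypot(*x.T)+1e-9
    d=np.c_[x*(np.sin(r)/r)[:,None],np.cos(r)]@R; o=-R.T@t
    return o+d*((z-o[2])/d[:,2])[:,None]
def rect(c,m,z,proj):
    m=cv2.morphologyEx(m,cv2.MORPH_OPEN,np.ones((3,3)))
    cn=max(cv2.findContours(m,0,2)[0],key=cv2.contourArea)
    W=proj(c,cn[:,0],z)[:,:2]; r=cv2.minAreaRect(((W)*1000).astype(np.float32)); return np.round(r[0],1),np.round(r[1],1),round(r[2],2)
E
python3 - <<'E'
from h import *
from cell import ctrl
c=dict(np.load("wrist1.npz")); f=np.ascontiguousarray(c["frame"])
dark=cv2.inRange(f,(0,0,0),(60,60,60))
m=np.zeros_like(dark); m[145:248,255:310]=dark[145:248,255:310]; print("handle@.056",rect(c,m,.056,fish))
hsv=cv2.cvtColor(f,cv2.COLOR_RGB2HSV)
m=np.zeros_like(dark); m[40:134,248:314]=(dark|cv2.inRange(hsv,(5,120,100),(18,255,255)))[40:134,248:314]; print("slot@.026",rect(c,m,.026,fish))
o=cv2.inRange(hsv,(5,120,100),(18,255,255)); o[100:]=0;print("org",rect(c,o,.0255,fish))
y=cv2.inRange(hsv,(22,120,80),(38,255,255)); y[:, :300]=0;y[:,335:]=0;y[285:]=0;print("yel",rect(c,y,.026,fish))
E
```

```text
handle@.056 (array([470.9,  57.4]), array([18.4, 60.5]), 18.09)
slot@.026 (array([441.3, 146.5]), array([25.6, 10.5]), 17.48)
org (array([619.2, 246. ]), array([111.8,  13.7]), 89.01)
yel (array([490.3,  85.1]), array([  4.8, 197.4]), 18.53)
```

```bash
python3 - <<'E'
from h import *
from cell import ctrl
s=ctrl.read_state(); 
plan(s,[.473,.056,.031],18.4,4)
E
```

```text
n 4 dist [-0.0017  0.0092 -0.1091]
0.22 0.04 2.73 -0.07 -0.04 -0.15
0.23 0.04 2.73 -0.07 -0.04 -0.15
0.23 0.04 2.73 -0.07 -0.04 -0.15
0.23 0.03 2.73 -0.07 -0.04 -0.15
```

Request:
{"op": "jog_arm", "data": {
  "rows": "0.3 0.05 2.7 0 0 -0.2 1; 0.3 0.05 2.7 0 0 -0.2 1; 0.2 0.05 2 0 0 -0.2 1; 0.1 0 2 0 0 -0.2 1; 0 0 1.4 0 0 0 1; 0 0 0 0 0 0 1"
}}

```text
time_s: 2.42
eef_pos: [0.4712, 0.0649, 0.0293]
tcp_rot: [-1.812, -2.558, -0.005]
force: [-0.2, -0.1, -0.5]
finger_gap: 0.0851
```

Request:
{"op": "jog_arm", "data": {
  "rows": "0 0 0 0 0 0 0; 0 0 0 0 0 0 0; 0 0 0 0 0 0 0; 0 0 0 0 0 0 0; 0 0 0 0 0 0 0; 0 0 0 0 0 0 0",
  "squeeze": 30
}}

```text
time_s: 2.92
eef_pos: [0.4718, 0.0685, 0.0327]
tcp_rot: [-1.806, -2.563, -0.011]
force: [0.2, 1.1, -3.5]
finger_gap: 0.0194
```

```bash
python3 - <<'E'
from h import *
from cell import ctrl,eyes
s=ctrl.read_state(); print(s["time_s"],s["eef_pos"],s["tcp_rot"],yawof(s),s["force"],s["torque"],s["finger_gap"])
for n in["wrist","scene"]:
    c=eyes.capture(n); cv2.imwrite(f"pics/{n}2.png",c["frame"][:,:,::-1]); np.savez(f"{n}2.npz",**c)
E
```

```text
2.9167 [0.47175969 0.06849871 0.03270579] [-1.80551108 -2.56293702 -0.01093048] 19.672421030741663 [ 0.1929518   1.06830945 -3.50685244] [-0.03766563 -0.08956335  0.00501442] 0.019383812471660346
```

View pics/wrist2.png

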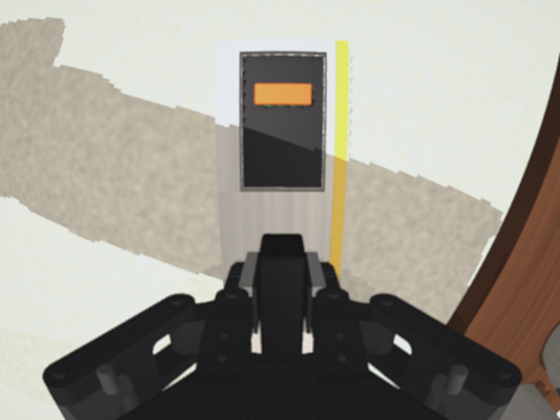

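```bash
python3 - <<'E'
from h import *
from cell import ctrl
s=ctrl.read_state(); 
plan(s,[.560,.066,.039],-1.4,6)
E
```

```text
n 6 dist [ 0.0884 -0.0024  0.0066]
-0.53 1.37 -0.11 -0.0 -0.09 3.51
-0.45 1.4 -0.11 -0.0 -0.09 3.51
-0.36 1.43 -0.11 -0.0 -0.09 3.51
-0.27 1.45 -0.11 -0.0 -0.09 3.51
-0.18 1.46 -0.11 -0.0 -0.09 3.51
-0.09 1.47 -0.11 -0.0 -0.09 3.51
```

Request:
{"op": "jog_arm", "data": {
  "rows": "-0.3 0.5 -0.3 0 0 2 0; -0.5 1.2 -0.2 0 -0.1 3.5 0; -0.4 1.4 0 0 -0.1 3.5 0; -0.3 1.4 0 0 -0.1 3.5 0; -0.2 1.4 0 0 -0.1 3.5 0; -0.2 1.3 0 0 -0.1 3.2 0; 0 0.8 0 0 0 1.5 0; 0 0 0 0 0 0 0"
}}

```text
time_s: 3.68
eef_pos: [0.555, 0.063, 0.0355]
tcp_rot: [-2.257, -2.181, 0.005]
force: [-0.6, -0.4, -3.4]
finger_gap: 0.0197
```

```bash
python3 - <<'E'
from h import *
from cell import ctrl,eyes
s=ctrl.read_state(); print(s["time_s"],s["eef_pos"],s["tcp_rot"],yawof(s),s["force"],s["torque"],s["finger_gap"])
plan(s,[.562,.066,.036],-1.4,2)
for n in["wrist","scene","top"]:
    c=eyes.capture(n); cv2.imwrite(f"pics/{n}3.png",c["frame"][:,:,::-1]); np.savez(f"{n}3.npz",**c)
E
```

```text
3.6833 [0.55498077 0.06298135 0.03551958] [-2.25687811 -2.1808936   0.00518646] -1.9618949839875106 [-0.59248249 -0.43742567 -3.38597841] [-0.04299026 -0.05058475  0.00879731] 0.019680760340782956
n 2 dist [0.007  0.003  0.0005]
0.16 0.35 -0.03 -0.13 0.0 -0.28
0.16 0.35 -0.02 -0.13 0.0 -0.28
```

View pics/wrist3.png

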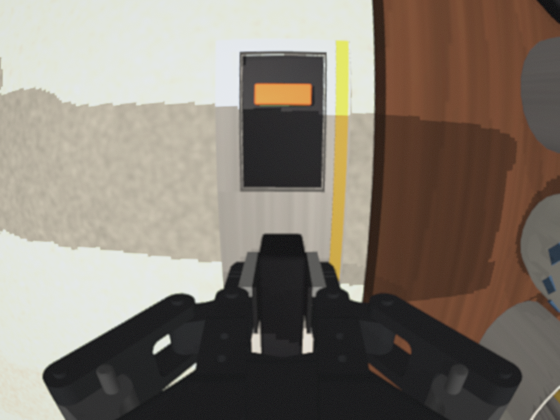

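View pics/scene3.png

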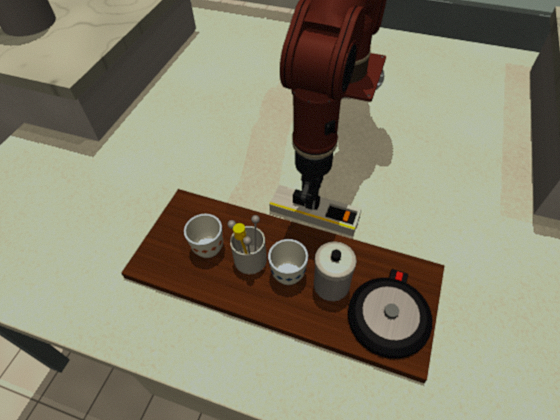

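The rule hangs level in the grip, parallel to the plank and roughly 15–20 mm short of it. I'll lower it until the table takes its weight, then release.

Request:
{"op": "jog_arm", "data": {
  "rows": "0.2 0.3 0.2 0 0 -0.3 0; 0.1 0.3 0.2 0 0 -0.3 0; 0 0 0 0 0 0 0; 0 0 0 0 0 0 0"
}}

```text
time_s: 4.17
eef_pos: [0.556, 0.0657, 0.0329]
tcp_rot: [-2.234, -2.195, 0.009]
force: [-1.0, -0.1, -3.9]
finger_gap: 0.0194
```

```bash
python3 - <<'E'
from h import *
from cell import ctrl,eyes
s=ctrl.read_state(); print(s["time_s"],s["eef_pos"],s["tcp_rot"],yawof(s),s["force"],s["torque"],s["finger_gap"])
E
```

```text
4.1667 [0.55595316 0.06573343 0.03287395] [-2.23359038 -2.19493816  0.00902218] -0.9991974017457222 [-0.95994225 -0.10203267 -3.92382329] [-0.00368205 -0.04752654  0.04226115] 0.01942241809643762
```

Request:
{"op": "jog_arm", "data": {
  "rows": "0 0.1 0.15 0 0 0.2 0; 0 0.1 0.15 0 0 0.2 0; 0 0 0 0 0 0 0"
}}

```text
time_s: 4.42
eef_pos: [0.5562, 0.0659, 0.0329]
tcp_rot: [-2.236, -2.185, 0.01]
force: [-0.3, 0.2, -4.2]
finger_gap: 0.0198
```

Request:
{"op": "jog_arm", "data": {
  "rows": "0 0.1 0.3 0 0 0.2 0; 0 0 0.3 0 0 0 0"
}}

```text
time_s: 4.58
eef_pos: [0.5564, 0.0662, 0.0314]
tcp_rot: [-2.236, -2.178, 0.009]
force: [-25.1, -3.5, 58.8]
finger_gap: 0.0195
```

Request:
{"op": "jog_arm", "data": {
  "rows": "0 0 -0.15 0 0 0 0; 0 0 0 0 0 0 0"
}}

```text
time_s: 4.75
eef_pos: [0.5571, 0.0665, 0.0342]
tcp_rot: [-2.236, -2.179, 0.005]
force: [0.0, 0.6, -3.7]
finger_gap: 0.0193
```

Request:
{"op": "jog_arm", "data": {
  "rows": "0 0 0 0 0 0 0.3; 0 0 0 0 0 0 0.3; 0 0 0 0 0 0 0.5; 0 0 0 0 0 0 0.5"
}}

```text
time_s: 5.08
eef_pos: [0.5577, 0.0671, 0.0335]
tcp_rot: [-2.235, -2.181, 0.003]
force: [0.3, 0.6, -0.3]
finger_gap: 0.0425
```

```bash
python3 - <<'E'
from h import *
from cell import ctrl,eyes
s=ctrl.read_state(); print(s["time_s"],s["eef_pos"],s["tcp_rot"],yawof(s),s["force"],s["torque"],s["finger_gap"])
for n in["wrist","scene"]:
    c=eyes.capture(n); cv2.imwrite(f"pics/{n}4.png",c["frame"][:,:,::-1]); np.savez(f"{n}4.npz",**c)
E
```

```text
5.0833 [0.55769133 0.06713956 0.03347655] [-2.23543788 -2.18051341  0.00331354] -1.4202181951191348 [ 0.25897098  0.56690185 -0.34953047] [-0.01553808 -0.05389478  0.00617895] 0.04253462777128683
```

View pics/wrist4.png

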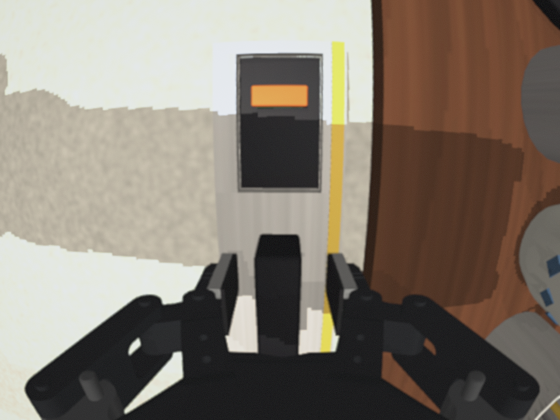

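```bash
python3 - <<'E'
from h import *
from cell import ctrl
s=ctrl.read_state(); print(s["joint_positions"])
c=dict(np.load("wrist4.npz")); f=np.ascontiguousarray(c["frame"]); hsv=cv2.cvtColor(f,cv2.COLOR_RGB2HSV)
o=cv2.inRange(hsv,(5,120,120),(18,255,255)); o[:80]=0;o[112:]=0;o[:,:240]=0;o[:,320:]=0;print("org",rect(c,o,.0255,fish))
y=cv2.inRange(hsv,(22,120,80),(38,255,255)); y[:, :320]=0;y[:,350:]=0;y[230:]=0
# yellow right edge per row
P=[];Q=[]
g=f[:,:,0].astype(int)
for v in range(45,230,6):
    u=np.nonzero(y[v])[0]
    if len(u)>3: P.append((u.max()+.5,v))
W=fish(c,P,.026); p=np.polyfit(W[:,1],W[:,0],1); print("face line x at y=.078",np.polyval(p,.078),"yaw",-np.degrees(np.arctan(p[0])))
for v in range(5,260,6):
    r=f[v,360:400].astype(int); b=np.nonzero((r[:,0]-r[:,2]>35)&(r[:,1]<90))[0]
    if len(b): Q.append((360+b[0]-.5,v))
print(Q[::8])
W=fish(c,Q,.022); p=np.polyfit(W[:,1],W[:,0],1); print("plank edge x at y=.078",np.polyval(p,.078),"yaw",-np.degrees(np.arctan(p[0])))
plan(s,[.500,.079,.075],88.6)
E
```

```text
[-0.71035998  0.40797195  0.62781537  1.90254498 -0.3100418   0.9396012
  0.04268779]
org (array([556.9, 150. ]), array([10.2, 25.8]), 88.49)
face line x at y=.078 0.5847480250746628 yaw -1.437780872893901
[(np.float64(380.5), 5), (np.float64(382.5), 53), (np.float64(382.5), 101), (np.float64(381.5), 149), (np.float64(378.5), 197), (np.float64(374.5), 245)]
plank edge x at y=.078 0.6052573354122166 yaw -1.1832577109466864
n 16 dist [-0.0576  0.0118  0.0415]
0.07 -0.37 -0.25 -0.01 -0.08 -5.63
0.1 -0.36 -0.25 -0.01 -0.08 -5.63
0.14 -0.35 -0.25 -0.01 -0.08 -5.63
0.17 -0.33 -0.25 -0.01 -0.08 -5.63
0.2 -0.31 -0.25 -0.01 -0.08 -5.63
0.23 -0.29 -0.25 -0.01 -0.08 -5.63
0.26 -0.27 -0.25 -0.01 -0.08 -5.63
0.28 -0.24 -0.26 -0.01 -0.08 -5.63
0.3 -0.21 -0.26 -0.01 -0.08 -5.63
0.32 -0.18 -0.26 -0.01 -0.08 -5.63
0.34 -0.15 -0.26 -0.01 -0.08 -5.63
0.35 -0.11 -0.26 -0.01 -0.08 -5.63
0.36 -0.08 -0.26 -0.01 -0.08 -5.63
0.37 -0.04 -0.26 -0.01 -0.08 -5.63
0.37 -0.01 -0.26 -0.01 -0.08 -5.63
0.37 0.03 -0.26 -0.01 -0.08 -5.63
```

Request:
{"op": "jog_arm", "data": {
  "rows": "0 0 -2 0 0 0 0.5; 0 0 -2.5 0 0 0 0.5; 0.1 -0.4 0 0 0 -5 0; 0.1 -0.5 0 0 0 -6 0; 0.1 -0.5 0 0 0 -6 0; 0.2 -0.5 0 0 0 -6 0; 0.2 -0.5 0 0 0 -6 0; 0.3 -0.5 0 0 0 -6 0"
}}

```text
time_s: 5.85
eef_pos: [0.5272, 0.0692, 0.08]
tcp_rot: [-1.445, -2.77, -0.002]
force: [-0.6, -0.5, 0.2]
finger_gap: -0.0
```

Request:
{"op": "jog_arm", "data": {
  "rows": "0.3 -0.4 0 0 0 -6 0; 0.4 -0.4 0 0 0 -6 0; 0.4 -0.4 0 0 0 -6 0; 0.4 -0.3 0 0 0 -6 0; 0.4 -0.3 0 0 0 -6 0; 0.4 -0.2 0 0 0 -6 0; 0.4 0 0 0 0 -6 0; 0.4 0 0 0 0 -6 0"
}}

```text
time_s: 6.52
eef_pos: [0.4862, 0.0701, 0.08]
tcp_rot: [-0.126, -3.123, -0.013]
force: [0.4, 0.3, 0.1]
finger_gap: 0.0004
```

```bash
python3 - <<'E'
from h import *
from cell import ctrl
s=ctrl.read_state(); print(s["time_s"],s["eef_pos"],s["tcp_rot"],yawof(s),s["force"],s["finger_gap"],s["joint_positions"])
plan(s,[.495,.077,.075],88.6)
plan(s,[.495,.077,.012],88.6)
E
```

```text
6.5167 [0.48621768 0.07006632 0.08000326] [-0.12590776 -3.12345152 -0.01282137] 85.3798146534029 [0.44987993 0.28696996 0.05825428] 0.0003766735759888186 [-0.61960977  0.16660041  0.43080676  2.02544089 -0.09745416  0.98002303
  1.35154794]
n 1 dist [ 0.0088  0.0069 -0.005 ]
-0.83 0.76 0.49 0.46 -0.9 -3.22
n 2 dist [ 0.0088  0.0069 -0.068 ]
-0.46 0.36 3.4 0.23 -0.45 -1.61
-0.45 0.36 3.4 0.23 -0.45 -1.61
```

Request:
{"op": "jog_arm", "data": {
  "rows": "-0.3 0.4 1 0.2 -0.4 -1.6 0; -0.2 0.3 1.5 0.2 -0.4 -1.6 0; -0.2 0 2 0 0 0 0; 0 0 1.5 0 0 0 0; 0 0 0.5 0 0 0 0; 0 0 0 0 0 0 0"
}}

```text
time_s: 7.02
eef_pos: [0.4941, 0.0775, 0.0136]
tcp_rot: [0.021, 3.14, 0.004]
force: [0.0, 0.3, 0.4]
finger_gap: 0.0001
```

```bash
python3 - <<'E'
from h import *
from cell import ctrl
s=ctrl.read_state(); print(s["time_s"],s["eef_pos"],yawof(s),s["force"],s["torque"])
plan(s,[.500,.077,.013],88.6)
E
```

```text
7.0167 [0.49406538 0.07753723 0.0135807 ] 89.22033529016973 [0.0423935  0.26586245 0.40428732] [-0.00330392  0.0095617   0.03944885]
n 1 dist [ 0.0059 -0.0005 -0.0006]
-0.59 -0.05 0.06 0.15 0.1 0.62
```

Request:
{"op": "jog_arm", "data": {
  "rows": "-0.5 0 0 0 0 0.3 0; -0.5 0 0 0 0 0.3 0; -0.5 0 0 0 0 0 0; -0.5 0 0 0 0 0 0"
}}

```text
time_s: 7.35
eef_pos: [0.5161, 0.0772, 0.0156]
tcp_rot: [0.04, 3.139, 0.005]
force: [-3.1, 0.1, -0.1]
finger_gap: -0.0002
```

Request:
{"op": "jog_arm", "data": {
  "rows": "-0.4 0 0 0 0 0 0; -0.4 0 0 0 0 0 0; -0.3 0 0 0 0 0 0"
}}

```text
time_s: 7.6
eef_pos: [0.5291, 0.0769, 0.0166]
tcp_rot: [0.041, 3.138, 0.006]
force: [-1.7, -0.7, -0.0]
finger_gap: 0.0002
```

Request:
{"op": "jog_arm", "data": {
  "rows": "-0.15 0 0.1 0 0 0 0; -0.15 0 0.1 0 0 0 0"
}}

```text
time_s: 7.77
eef_pos: [0.5326, 0.0768, 0.0148]
tcp_rot: [0.041, 3.138, 0.006]
force: [-3.5, 0.3, 1.6]
finger_gap: -0.0002
```

```bash
python3 - <<'E'
from h import *
from cell import ctrl,eyes
s=ctrl.read_state(); print(s["time_s"],s["eef_pos"],yawof(s),s["force"],s["torque"])
for n in["wrist"]:
    c=eyes.capture(n); cv2.imwrite(f"pics/{n}5.png",c["frame"][:,:,::-1]); np.savez(f"{n}5.npz",**c)
E
```

```text
7.7667 [0.53264812 0.0768299  0.01475734] 88.51026040700292 [-3.51072617  0.25378744  1.59113867] [-0.02212226  0.49864002  0.00767913]
```

View pics/wrist5.png

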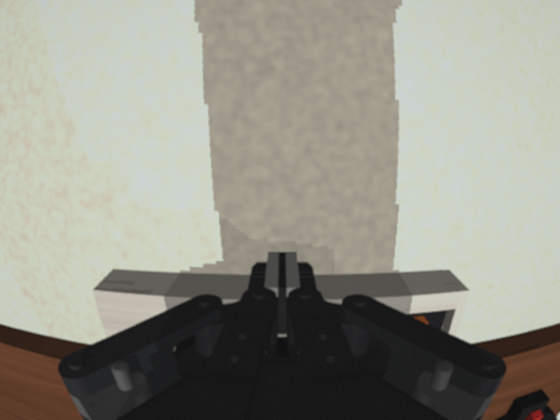

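Request:
{"op": "jog_arm", "data": {
  "rows": "-0.1 0 0 0 0 0 0"
}}

```text
time_s: 7.9
eef_pos: [0.5336, 0.0767, 0.0145]
tcp_rot: [0.041, 3.139, 0.006]
force: [-4.1, -1.3, 2.6]
finger_gap: 0.0
```

Request:
{"op": "jog_arm", "data": {
  "rows": "-0.1 0 0 0 0 0 0"
}}

```text
time_s: 7.98
eef_pos: [0.5338, 0.0766, 0.0143]
tcp_rot: [0.041, 3.14, 0.006]
force: [-6.2, 0.2, 4.6]
finger_gap: -0.0003
```

Request:
{"op": "jog_arm", "data": {
  "rows": "-0.07 0 0 0 0 0 0"
}}

```text
time_s: 8.07
eef_pos: [0.5338, 0.0767, 0.0141]
tcp_rot: [-0.041, -3.141, -0.006]
force: [-3.7, 0.3, 4.0]
finger_gap: 0.0002
```

```bash
cat > look.py <<'E'
import sys
from h import *
from cell import ctrl,eyes
t=sys.argv[1]
s=ctrl.read_state(); print(s["time_s"],s["eef_pos"],yawof(s),s["force"],s["torque"])
for n in sys.argv[2:]:
    c=eyes.capture(n); np.savez(f"{n}{t}.npz",**c); im=c["frame"][:,:,::-1]
    cv2.imwrite(f"pics/{n}{t}.png",im)
    if n=="scene": a=im[160:260,240:400]; cv2.imwrite(f"pics/{n}{t}c.png",cv2.resize(a,None,fx=5,fy=5,interpolation=2))
    if n=="top": a=im[195:265,200:320]; cv2.imwrite(f"pics/{n}{t}c.png",cv2.resize(a,None,fx=6,fy=6,interpolation=2))
E
python3 look.py 6 scene top
```

```text
8.0667 [0.53377908 0.0766665  0.01410345] 88.52013079896847 [-3.68744399  0.34191916  3.97095191] [ 0.06506268  1.03357297 -0.01544711]
```

View pics/scene6c.png

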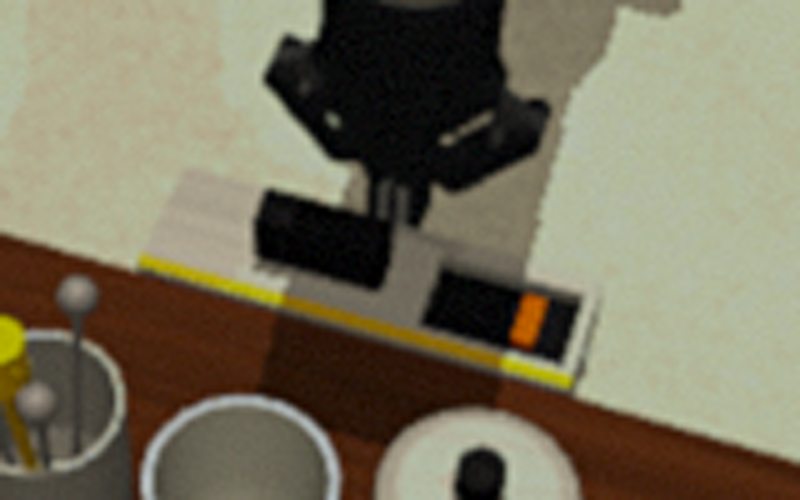

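View pics/top6c.png

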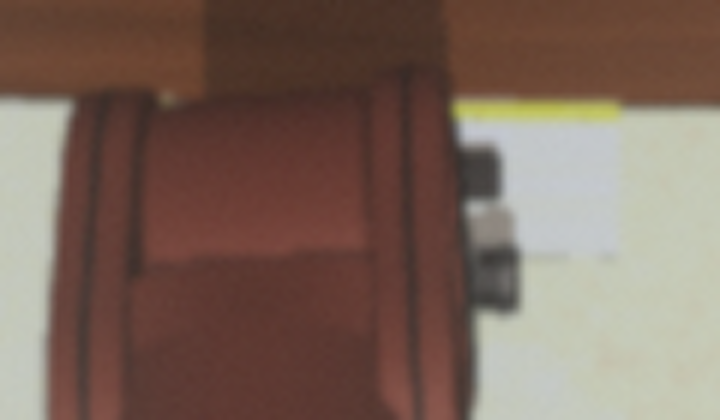

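The rule is visually flush, with the yellow line running along the plank edge in both views. Now I press more firmly in small increments.

Request:
{"op": "jog_arm", "data": {
  "rows": "-0.14 0 -0.05 0 0 0 0"
}}

```text
time_s: 8.25
eef_pos: [0.5338, 0.0766, 0.0142]
tcp_rot: [-0.04, -3.138, -0.005]
force: [-8.4, -0.5, 1.7]
finger_gap: -0.0
```

Request:
{"op": "jog_arm", "data": {
  "rows": "-0.19 0 -0.05 0 0 0 0"
}}

```text
time_s: 8.33
eef_pos: [0.5338, 0.0766, 0.0141]
tcp_rot: [-0.04, -3.134, -0.005]
force: [-10.8, -0.3, 7.1]
finger_gap: 0.0005
```

Request:
{"op": "jog_arm", "data": {
  "rows": "-0.2 0 -0.05 0 0 0 0; -0.2 0 -0.05 0 0 0 0; -0.2 0 -0.05 0 0 0 0"
}}

```text
time_s: 8.58
eef_pos: [0.5337, 0.0766, 0.0142]
tcp_rot: [-0.039, -3.122, -0.005]
force: [-9.8, -0.1, 5.6]
finger_gap: 0.0001
```

```bash
python3 look.py 7 scene; python3 - <<'E'
from h import *
for n in("6","7"):
    c=dict(np.load(f"scene{n}.npz"));hsv=cv2.cvtColor(np.ascontiguousarray(c["frame"]),cv2.COLOR_RGB2HSV)
    y=cv2.inRange(hsv,(20,120,70),(38,255,255)); y[:205]=0;y[:,:262]=0;y[:,362:]=0;y[242:]=0; print(rect(c,cv2.dilate(y,np.ones((3,3))),.026,ray2plane))
E
```

```text
8.5833 [0.53368572 0.07661734 0.01424088] 88.58400805349802 [-9.78917468 -0.14946264  5.58371509] [0.00750368 2.02729112 0.02012664]
(array([600.7,  74.2]), array([205.3,  14.7]), 88.7)
(array([600.9,  74.2]), array([205.3,  14.9]), 88.53)
```

View pics/scene7c.png

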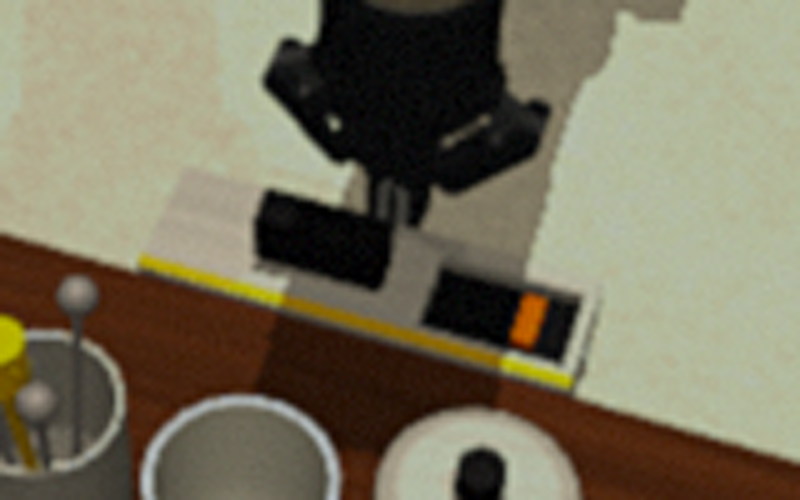

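The rule held 10–11 N without moving. Next I back off, lift, turn back 90° and go over the slot.

Request:
{"op": "jog_arm", "data": {
  "rows": "0.5 0 0 0 0 0 0; 1 0 0 0 0 0 0; 0 0 -2 0 0 0 0; 0 0 -3 0 0 0 0; 0 0 -3 0 0 0 0; 0 0 0 0 0 0 0"
}}

```text
time_s: 9.13
eef_pos: [0.5172, 0.0762, 0.0959]
tcp_rot: [-0.039, -3.122, -0.002]
force: [2.1, 0.3, 0.4]
finger_gap: -0.0001
```

```bash
python3 - <<'E'
from h import *
from cell import ctrl
s=ctrl.read_state(); print(s["time_s"],s["eef_pos"],yawof(s),s["force"])
plan(s,[.576,.115,.10],-1.4)
E
```

```text
9.1333 [0.51724918 0.07615776 0.09586277] 88.55895493750806 [2.0887812  0.29469756 0.4000019 ]
n 15 dist [0.0588 0.0388 0.0041]
-0.38 0.27 -0.03 -0.05 -0.06 6.0
-0.35 0.31 -0.03 -0.05 -0.06 6.0
-0.32 0.34 -0.03 -0.05 -0.06 6.0
-0.28 0.37 -0.03 -0.05 -0.06 6.0
-0.24 0.4 -0.03 -0.05 -0.06 6.0
-0.2 0.43 -0.03 -0.05 -0.06 6.0
-0.15 0.44 -0.03 -0.05 -0.06 6.0
-0.11 0.46 -0.03 -0.05 -0.06 6.0
-0.06 0.47 -0.03 -0.05 -0.06 6.0
-0.01 0.47 -0.03 -0.05 -0.06 6.0
0.04 0.47 -0.03 -0.05 -0.06 6.0
0.09 0.46 -0.03 -0.05 -0.06 6.0
0.14 0.45 -0.03 -0.05 -0.06 6.0
0.18 0.43 -0.03 -0.05 -0.06 6.0
0.23 0.41 -0.03 -0.05 -0.06 6.0
```

Request:
{"op": "jog_arm", "data": {
  "rows": "-0.4 0.3 0 0 0 6 0; -0.4 0.3 0 0 0 6 0; -0.3 0.3 0 0 0 6 0; -0.3 0.4 0 0 0 6 0; -0.2 0.4 0 0 0 6 0; -0.2 0.4 0 0 0 6 0; -0.2 0.4 0 0 0 6 0; -0.1 0.5 0 0 0 6 0"
}}

```text
time_s: 9.8
eef_pos: [0.5511, 0.0972, 0.0995]
tcp_rot: [-1.363, -2.824, -0.009]
force: [-0.6, -0.1, -0.7]
finger_gap: -0.0002
```

Request:
{"op": "jog_arm", "data": {
  "rows": "-0.1 0.5 0 0 0 6 0; 0 0.5 0 0 0 6 0; 0 0.5 0 0 0 6 0; 0.1 0.5 0 0 0 6 0; 0.1 0.4 0 0 0 6 0; 0.2 0.4 0 0 0 6 0; 0.2 0.4 0 0 0 5 0; 0 0 0 0 0 0 0"
}}

```text
time_s: 10.47
eef_pos: [0.5815, 0.1154, 0.0998]
tcp_rot: [-2.313, -2.121, -0.019]
force: [-0.7, -0.0, -0.2]
finger_gap: -0.0001
```

```bash
python3 look.py 8 wrist scene; python3 - <<'E'
from h import *
from cell import ctrl
s=ctrl.read_state(); plan(s,[.576,.125,.06],-1.4)
E
```

```text
10.4667 [0.5815044  0.11538859 0.09981526] -4.952359867220433 [-0.70772738 -0.04773642 -0.23658891] [ 0.01953452 -0.00248335  0.03112376]
n 2 dist [-0.0049  0.0101 -0.0397]
0.46 -0.29 1.99 0.16 -0.3 -1.58
0.48 -0.27 1.99 0.16 -0.3 -1.58
```

View pics/wrist8.png

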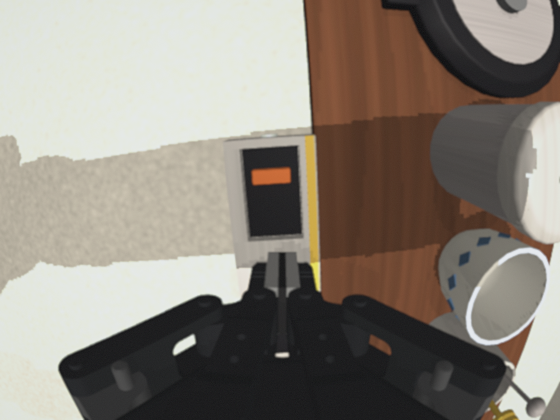

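View pics/scene8c.png

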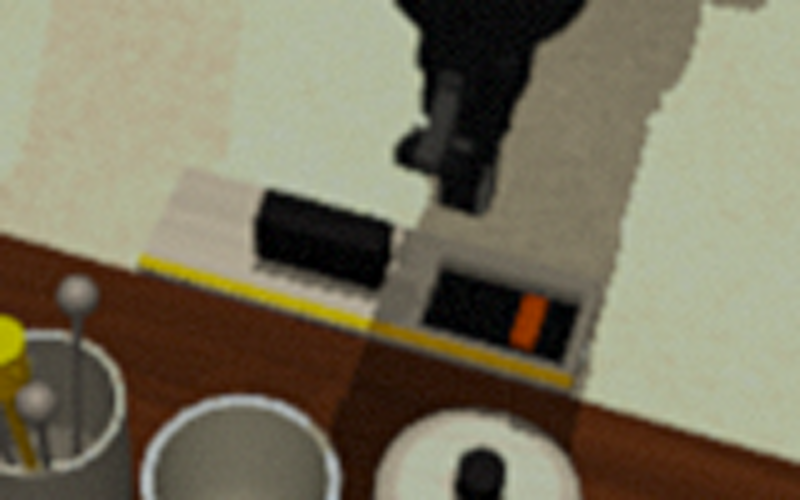

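Both views show the rule still flush. In the wrist view the slot is at (243–302, 148–240) and the switch at (271,176). I'll measure the switch and the slot.

```bash
python3 - <<'E'
from h import *
c=dict(np.load("wrist8.npz")); f=np.ascontiguousarray(c["frame"]); hsv=cv2.cvtColor(f,cv2.COLOR_RGB2HSV)
o=cv2.inRange(hsv,(3,120,120),(18,255,255)); o[:160]=0;o[190:]=0;o[:,:240]=0;o[:,305:]=0;print("org",rect(c,o,.0255,fish))
m=cv2.inRange(f,(0,0,0),(50,50,50))|o; m[:140]=0;m[245:]=0;m[:,:236]=0;m[:,308:]=0; print("slot",rect(c,m,.02,fish))
E
```

```text
org (array([576.2, 149.6]), array([10.6, 26.3]), 88.54)
slot (array([575.8, 136.9]), array([62.6, 36.8]), 88.67)
```

Request:
{"op": "jog_arm", "data": {
  "rows": "0.4 -0.3 1.5 0.2 -0.3 -1.8 0; 0.4 -0.3 1.5 0.2 -0.3 -1.8 0; 0 0 1 0 0 0 0; 0 0 0 0 0 0 0"
}}

```text
time_s: 10.9
eef_pos: [0.5753, 0.1228, 0.0595]
tcp_rot: [2.226, 2.217, 0.004]
force: [-0.9, 0.5, 1.4]
finger_gap: -0.0001
```

```bash
python3 look.py 9 wrist; python3 - <<'E'
from h import *
from cell import ctrl
s=ctrl.read_state(); plan(s,[.5757,.124,.035],-1.4,1);plan(s,[.5757,.124,.020],-1.4,2)
E
```

```text
10.9 [0.57529888 0.1228043  0.05953668] -0.22282739256104606 [-0.90989294  0.48070722  1.37384715] [-0.04514198 -0.02891218 -0.03484085]
n 1 dist [ 0.      0.0012 -0.0254]
0.11 -0.0 2.54 0.14 -0.1 1.15
n 2 dist [ 0.      0.0012 -0.0404]
0.06 -0.0 2.02 0.07 -0.05 0.57
0.06 -0.0 2.02 0.07 -0.05 0.57
```

View pics/wrist9.png

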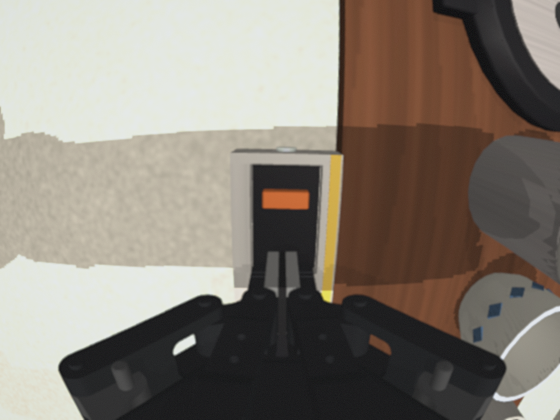

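Request:
{"op": "jog_arm", "data": {
  "rows": "0.05 0 1.3 0 0 0.6 0; 0.05 0 1 0 0 0.6 0; 0 0 0 0 0 0 0"
}}

```text
time_s: 11.2
eef_pos: [0.577, 0.1231, 0.0375]
tcp_rot: [2.251, 2.189, 0.009]
force: [0.1, -0.4, -0.7]
finger_gap: -0.0002
```

Request:
{"op": "jog_arm", "data": {
  "rows": "0 0 0.6 0 0 0 0; 0 0 0.4 0 0 0 0; 0 0 0.1 0 0 0 0"
}}

```text
time_s: 11.45
eef_pos: [0.5775, 0.1226, 0.0258]
tcp_rot: [2.252, 2.187, 0.01]
force: [-0.4, 0.5, 1.0]
finger_gap: 0.0001
```

```bash
python3 look.py 10 wrist scene
```

```text
11.45 [0.57751116 0.12255672 0.02581674] -1.665042049769952 [-0.35585711  0.46983761  1.02364049] [-0.01929994 -0.01679005 -0.02935845]
```

View pics/wrist10.png

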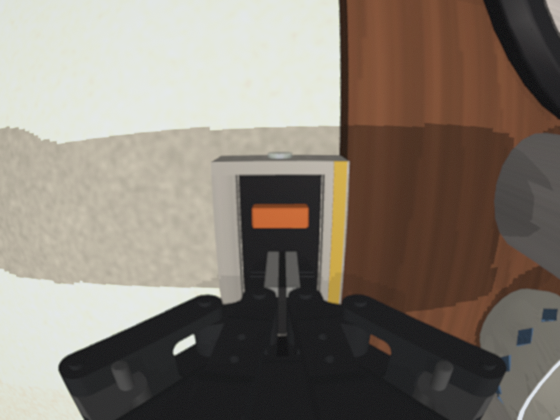

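View pics/scene10c.png

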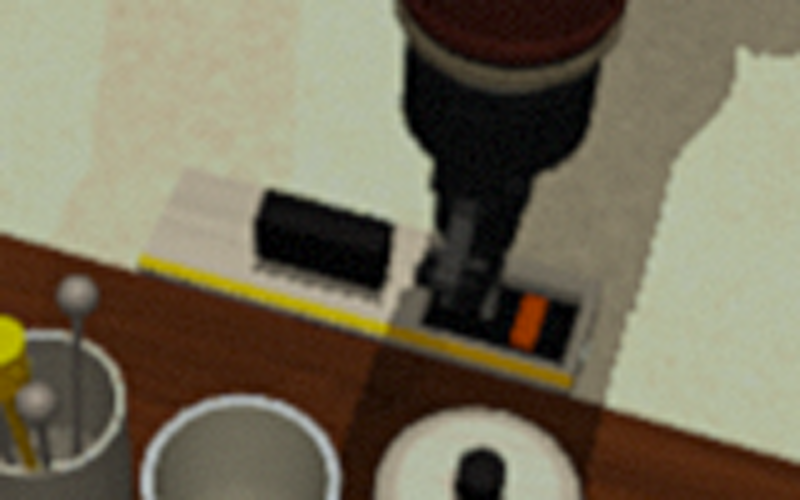

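Request:
{"op": "jog_arm", "data": {
  "rows": "0.05 -0.15 0.3 0 0 0 0; 0 0 0.2 0 0 0 0; 0 0 0 0 0 0 0"
}}

```text
time_s: 11.8
eef_pos: [0.5765, 0.1233, 0.0214]
tcp_rot: [2.252, 2.187, 0.012]
force: [-0.4, -0.1, -0.4]
finger_gap: -0.0003
```

Request:
{"op": "jog_arm", "data": {
  "rows": "0.4 0 0.02 0 0 0 0; 0.4 0 0 0 0 0 0; 0.4 0 0 0 0 0 0; 0.4 0 0 0 0 0 0"
}}

```text
time_s: 12.13
eef_pos: [0.5771, 0.1397, 0.0215]
tcp_rot: [2.253, 2.186, 0.012]
force: [-0.3, -1.2, -0.7]
finger_gap: 0.0004
```

Request:
{"op": "jog_arm", "data": {
  "rows": "0.3 0 0 0 0 0 0; 0.3 0 0 0 0 0 0"
}}

```text
time_s: 12.3
eef_pos: [0.5773, 0.1467, 0.0216]
tcp_rot: [2.252, 2.186, 0.011]
force: [-0.8, -0.7, -0.4]
finger_gap: -0.0
```

Request:
{"op": "jog_arm", "data": {
  "rows": "0.12 0 0 0 0 0 0; 0.1 0 0 0 0 0 0"
}}

```text
time_s: 12.47
eef_pos: [0.5774, 0.1497, 0.0215]
tcp_rot: [2.251, 2.187, 0.011]
force: [-0.6, -1.2, -0.1]
finger_gap: -0.0
```

```bash
python3 look.py 11 wrist scene
```

```text
12.4667 [0.57740306 0.1496773  0.02154139] -1.6478633146153834 [-0.61921697 -1.21438619 -0.07312184] [-0.37730374  0.04860798 -0.02971611]
```

View pics/wrist11.png

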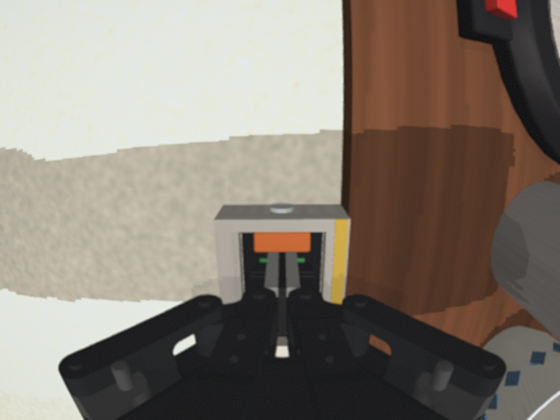

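Request:
{"op": "jog_arm", "data": {
  "rows": "0.07 0 0 0 0 0 0"
}}

```text
time_s: 12.65
eef_pos: [0.5774, 0.1503, 0.0216]
tcp_rot: [2.251, 2.187, 0.011]
force: [0.5, -1.6, -0.4]
finger_gap: -0.0001
```

Request:
{"op": "jog_arm", "data": {
  "rows": "0.07 0 0 0 0 0 0"
}}

```text
time_s: 12.73
eef_pos: [0.5774, 0.1508, 0.0216]
tcp_rot: [2.251, 2.186, 0.011]
force: [-1.0, -1.0, 0.4]
finger_gap: 0.0
```

Request:
{"op": "jog_arm", "data": {
  "rows": "0.08 0 0 0 0 0 0"
}}

```text
time_s: 12.82
eef_pos: [0.5774, 0.1512, 0.0216]
tcp_rot: [2.252, 2.186, 0.011]
force: [-0.5, -1.7, -0.7]
finger_gap: 0.0002
```

Request:
{"op": "jog_arm", "data": {
  "rows": "0.08 0 0 0 0 0 0"
}}

```text
time_s: 12.9
eef_pos: [0.5775, 0.1518, 0.0215]
tcp_rot: [2.252, 2.185, 0.01]
force: [-0.7, -1.6, -0.5]
finger_gap: -0.0001
```

```bash
python3 look.py 12 scene wrist; python3 -c "
import cv2
a=cv2.imread('pics/wrist12.png')[190:320,200:370];cv2.imwrite('pics/w12c.png',cv2.resize(a,None,fx=4,fy=4,interpolation=2))"
```

```text
12.9 [0.5774516  0.15177436 0.02154661] -1.7232991857908653 [-0.65978366 -1.56832702 -0.50368098] [-0.39072337  0.071263    0.04134783]
```

View pics/w12c.png

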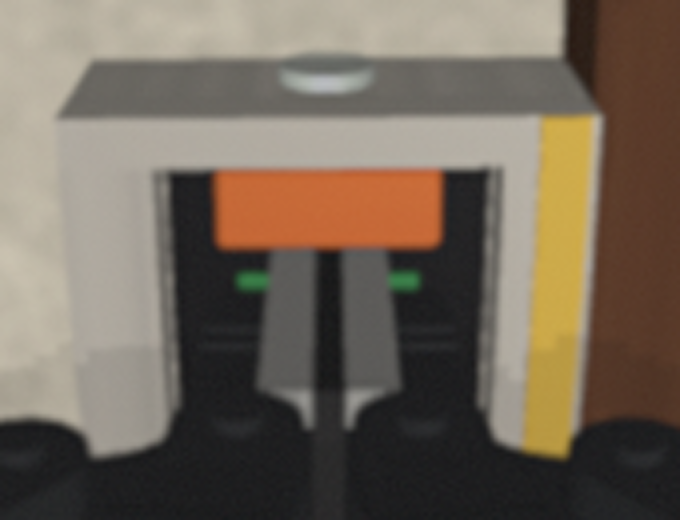

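View pics/scene12c.png

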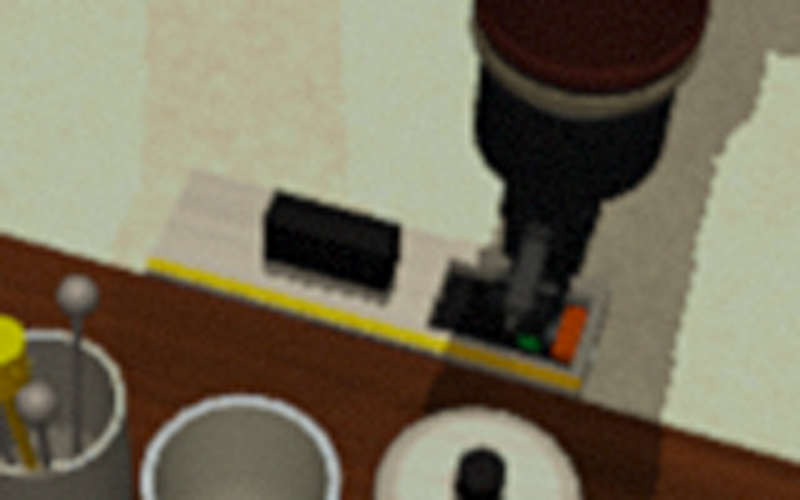

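The switch is against the slot's far end and the green patch is visible. The rule crept a few mm along the edge, so I withdraw and check that it is still flush.

Request:
{"op": "jog_arm", "data": {
  "rows": "-0.4 0 0 0 0 0 0; -0.4 0 -0.5 0 0 0 0; 0 0 -2 0 0 0 0; 0 0 -3 0 0 0 0; 0 0 -3 0 0 0 0; 0 -2 -2 0 0 0 0; 0 -3 0 0 0 0 0; 0 -3 0 0 0 0 0"
}}

```text
time_s: 13.67
eef_pos: [0.4988, 0.1434, 0.132]
tcp_rot: [2.254, 2.18, 0.013]
force: [0.4, -0.4, 0.0]
finger_gap: -0.0001
```

Request:
{"op": "jog_arm", "data": {
  "rows": "0 -3.5 0 0 0 0 0; 0 -3.5 0 0 0 0 0; 0 -3 0 0 0 0 0; 0 -2 0 0 0 0 0; 0 0 0 0 0 0 0"
}}

```text
time_s: 14.08
eef_pos: [0.3707, 0.1465, 0.1321]
tcp_rot: [2.255, 2.182, 0.022]
force: [0.4, -0.8, -0.2]
finger_gap: -0.0002
```

```bash
python3 look.py 13 scene wrist top; python3 - <<'E'
from h import *
c=dict(np.load("wrist13.npz"));c0=dict(np.load("top13.npz"))
a=c["frame"][:,:,::-1]; cv2.imwrite("pics/w13.png",a)
E
```

```text
14.0833 [0.37065285 0.14652546 0.13209095] -1.886468151562924 [ 0.39480628 -0.82938154 -0.21065417] [ 0.02640779 -0.036222    0.02413236]
```

View pics/scene13c.png

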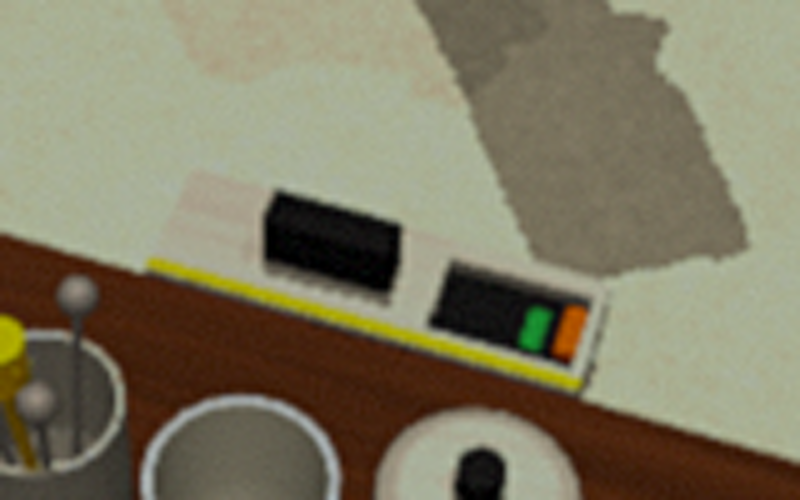

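View pics/wrist13.png

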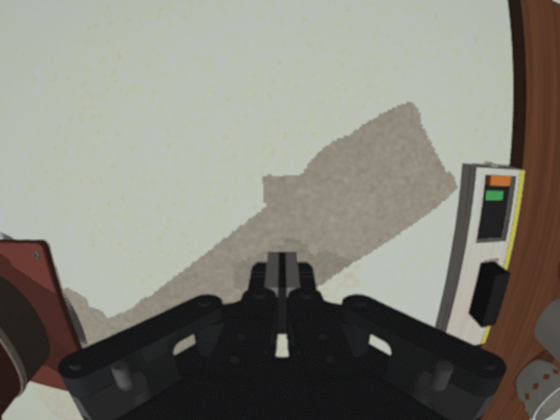

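View pics/top13c.png

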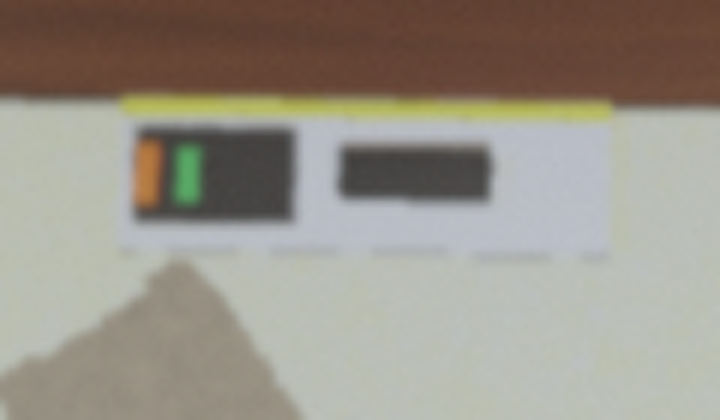

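```bash
cat > chk.py <<'E'
from h import *
import sys
def subedge(g,u,lo,hi,pol):
    d=pol*np.diff(g[lo:hi,u]);k=int(d.argmax())
    if 0<k<len(d)-1:
        a,b,e=d[k-1:k+2]; return lo+k+.5+.5*(a-e)/(a-2*b+e)
c0=dict(np.load("top0.npz"));c=dict(np.load(f"top{sys.argv[1]}.npz"))
def plank(c,us):
    g=cv2.cvtColor(c["frame"],cv2.COLOR_RGB2GRAY).astype(float)
    P=[(u,subedge(g,u,203,224,1)) for u in us]; return ray2plane(c,[p for p in P if p[1]],.022)
us=list(range(155,215,2))+list(range(308,390,2))
for cc in(c0,c):
    W=plank(cc,us);p=np.polyfit(W[:,1],W[:,0],1);print("plank edge x@.08 %.4f yaw %.2f"%(np.polyval(p,.08),-np.degrees(np.arctan(p[0]))))
# face = brown->yellow edge, in red+green
f=c["frame"].astype(float); g=f[:,:,1]
Y=[(u,subedge(g,u,205,222,1)) for u in range(223,300)]
W=ray2plane(c,[q for q in Y if q[1]],.026);q=np.polyfit(W[:,1],W[:,0],1);r=W[:,0]-np.polyval(q,W[:,1]);ok=abs(r)<.0012;q=np.polyfit(W[ok,1],W[ok,0],1)
print("face x@.08 %.4f yaw %.2f n %d std %.5f"%(np.polyval(q,.08),-np.degrees(np.arctan(q[0])),ok.sum(),r[ok].std()), "y range",W[ok,1].min(),W[ok,1].max())
for yy in(-.02,.08,.18): print("overlap mm @",yy,1e3*(np.polyval(q,yy)-np.polyval(p,yy)))
d=cv2.absdiff(c0["frame"],c["frame"]).max(2)[110:212,145:398]; print("items diff",d.max(),(d>40).sum())
hsv=cv2.cvtColor(np.ascontiguousarray(c["frame"]),cv2.COLOR_RGB2HSV)
o=cv2.inRange(hsv,(5,120,100),(16,255,255));o[:212]=0;o[235:]=0;o[:,:215]=0;o[:,235:]=0
v,u=np.nonzero(o);w=ray2plane(c,np.c_[u,v],.0255).mean(0);print("switch y",w)
E
python3 chk.py 13
python3 - <<'E'
from h import *
a=dict(np.load("scene0.npz"));b=dict(np.load("scene13.npz"))
d=cv2.absdiff(a["frame"],b["frame"]).max(2); m=(d>40); m[:, :120]=0; v,u=np.nonzero(m[240:370]); print("scene plank-area diff px",len(u), (u.min(),u.max(),v.min()+240,v.max()+240) if len(u) else "")
E
```

```text
plank edge x@.08 0.6060 yaw -1.40
plank edge x@.08 0.6060 yaw -1.39
face x@.08 0.6080 yaw -1.54 n 77 std 0.00025 y range -0.01641649297797865 0.1699780538754312
overlap mm @ -0.02 1.690228212241962
overlap mm @ 0.08 1.9359876336088044
overlap mm @ 0.18 2.181747054975536
items diff 60 35
switch y [0.57910109 0.16636304 0.0255    ]
scene plank-area diff px 0
```

```bash
python3 - <<'E'
from h import *
for n in("7","8","13"):
    c=dict(np.load(f"scene{n}.npz"));f=c["frame"].astype(float);s=f[:,:,0]+f[:,:,1]-2*f[:,:,2]
    K=[];L=[]
    for u in range(272,353):
        v0=213+ (u-272)*.245; lo=int(v0)-4;hi=lo+11
        w=np.clip(s[lo:hi,u]-s[lo:hi,u].max()*.5,0,None); K.append((u,(w*np.arange(lo,hi)).sum()/w.sum()))
    W=ray2plane(c,K,.026);p=np.polyfit(W[:,1],W[:,0],1);r=W[:,0]-np.polyval(p,W[:,1]);ok=abs(r)<2*r.std();p=np.polyfit(W[ok,1],W[ok,0],1)
    print(n,"line x@.08 %.4f yaw %.3f std %.5f"%(np.polyval(p,.08),-np.degrees(np.arctan(p[0])),r[ok].std()))
E
```

```text
7 line x@.08 0.6008 yaw -1.266 std 0.00052
8 line x@.08 0.6008 yaw -1.228 std 0.00056
13 line x@.08 0.6008 yaw -1.447 std 0.00029
```

The fits agree to about 0.2° (≤0.7 mm over the length), which isn't tight enough to rule out a slight turn from the switch push. A gentle re-press at mid-length is cheap, so I'll do that.

```bash
python3 - <<'E'
from h import *
from cell import ctrl
s=ctrl.read_state(); plan(s,[.495,.078,.085],88.6,15)
E
```

```text
n 15 dist [ 0.1202 -0.0686 -0.0478]
-0.43 0.81 0.33 0.07 0.02 -6.04
-0.52 0.76 0.33 0.07 0.02 -6.04
-0.59 0.7 0.33 0.07 0.02 -6.04
-0.66 0.64 0.32 0.07 0.02 -6.04
-0.73 0.57 0.32 0.07 0.02 -6.04
-0.78 0.49 0.32 0.07 0.02 -6.04
-0.83 0.4 0.32 0.07 0.02 -6.04
-0.87 0.31 0.32 0.07 0.02 -6.04
-0.9 0.22 0.32 0.07 0.02 -6.04
-0.91 0.12 0.32 0.07 0.02 -6.04
-0.92 0.03 0.32 0.07 0.02 -6.04
-0.92 -0.07 0.32 0.07 0.02 -6.04
-0.91 -0.16 0.32 0.07 0.02 -6.04
-0.89 -0.26 0.32 0.07 0.02 -6.04
-0.85 -0.35 0.32 0.07 0.02 -6.04
```

Request:
{"op": "jog_arm", "data": {
  "rows": "-0.4 0.8 0.3 0 0 -6 0; -0.5 0.8 0.3 0 0 -6 0; -0.6 0.7 0.3 0.1 0 -6 0; -0.7 0.6 0.3 0.1 0 -6 0; -0.7 0.6 0.3 0.1 0 -6 0; -0.8 0.5 0.3 0.1 0 -6 0; -0.8 0.4 0.3 0.1 0 -6 0; -0.9 0.3 0.3 0 0 -6 0"
}}

```text
time_s: 14.9
eef_pos: [0.4527, 0.1068, 0.1116]
tcp_rot: [1.131, 2.914, 0.009]
force: [0.7, 0.1, -0.3]
finger_gap: 0.0002
```

Request:
{"op": "jog_arm", "data": {
  "rows": "-0.9 0.2 0.3 0.1 0 -6 0; -0.9 0.1 0.3 0.1 0 -6 0; -0.9 0 0.3 0.1 0 -6 0; -0.9 -0.1 0.3 0.1 0 -6 0; -0.9 -0.2 0.3 0 0 -6 0; -0.8 -0.3 0.3 0 0 -6 0; -0.7 -0.3 0.3 0 0 -6 0; 0 0 0 0 0 0 0"
}}

```text
time_s: 15.57
eef_pos: [0.5223, 0.0666, 0.0907]
tcp_rot: [-0.044, 3.12, -0.033]
force: [-0.7, -0.3, 0.0]
finger_gap: -0.0001
```

```bash
python3 - <<'E'
from h import *
from cell import ctrl
s=ctrl.read_state(); print(s["eef_pos"],yawof(s));plan(s,[.497,.078,.014],88.6,3)
E
```

```text
[0.52231332 0.06659693 0.09072086] 91.61140330778206
n 3 dist [-0.0253  0.0114 -0.0767]
0.89 0.46 2.53 -0.4 0.41 1.01
0.88 0.43 2.54 -0.4 0.41 1.01
0.86 0.39 2.55 -0.4 0.41 1.01
```

Request:
{"op": "jog_arm", "data": {
  "rows": "1 0.5 0 -0.4 0.4 1 0; 1 0.4 0 -0.4 0.4 1 0; 0.4 0.2 0 -0.4 0.4 1 0; 0 0 2 0 0 0 0; 0 0 2.5 0 0 0 0; 0 0 2 0 0 0 0; 0 0 1 0 0 0 0; 0 0 0 0 0 0 0"
}}

```text
time_s: 16.23
eef_pos: [0.4978, 0.0791, 0.0144]
tcp_rot: [0.093, 3.139, 0.004]
force: [0.1, 0.1, -0.1]
finger_gap: -0.0001
```

```bash
python3 - <<'E'
from h import *
from cell import ctrl
s=ctrl.read_state(); print(s["eef_pos"],yawof(s),s["force"]);plan(s,[.53,.078,.014],88.6,3)
E
```

```text
[0.49777958 0.07912606 0.01439855] 86.61463944939847 [ 0.08376107  0.10532599 -0.07407264]
n 3 dist [ 0.0322 -0.0011 -0.0004]
-1.07 0.03 0.01 0.04 0.03 -0.66
-1.07 0.01 0.01 0.04 0.03 -0.66
-1.07 0.0 0.01 0.04 0.03 -0.66
```

Request:
{"op": "jog_arm", "data": {
  "rows": "-0.9 0 0.05 0 0 -0.7 0; -0.9 0 0.05 0 0 -0.7 0; -0.6 0 0.1 0 0 -0.6 0; -0.4 0 0.1 0 0 0 0; 0 0 0 0 0 0 0"
}}

```text
time_s: 16.65
eef_pos: [0.531, 0.0789, 0.0148]
tcp_rot: [0.036, 3.136, 0.006]
force: [-0.6, 0.0, -0.6]
finger_gap: 0.0
```

Request:
{"op": "jog_arm", "data": {
  "rows": "-0.15 0 0.1 0 0 0 0; -0.15 0 0 0 0 0 0"
}}

```text
time_s: 16.82
eef_pos: [0.5339, 0.0787, 0.0142]
tcp_rot: [0.037, 3.137, 0.007]
force: [-10.2, 0.1, 6.4]
finger_gap: -0.0
```

Request:
{"op": "jog_arm", "data": {
  "rows": "-0.17 0 -0.05 0 0 0 0; -0.17 0 -0.05 0 0 0 0"
}}

```text
time_s: 16.98
eef_pos: [0.5338, 0.0787, 0.0143]
tcp_rot: [-0.038, -3.138, -0.007]
force: [-5.2, 0.9, 1.8]
finger_gap: -0.0001
```

Request:
{"op": "jog_arm", "data": {
  "rows": "0.5 0 0 0 0 0 0; 1.5 0 0 0 0 0 0; 3 0 -1 0 0 0 0; 3 0 -3 0 0 0 0; 3 0 -3 0 0 0 0; 3 0 -3 0 0 0 0; 2 0 -2 0 0 0 0; 0 0 0 0 0 0 0"
}}

```text
time_s: 17.65
eef_pos: [0.3753, 0.0809, 0.1281]
tcp_rot: [-0.04, -3.138, -0.004]
force: [1.0, -0.1, -0.0]
finger_gap: -0.0001
```

```bash
python3 look.py 14 scene top; python3 chk.py 14; python3 - <<'E'
from h import *
for n in("13","14"):
    c=dict(np.load(f"scene{n}.npz"));f=c["frame"].astype(float);s=f[:,:,0]+f[:,:,1]-2*f[:,:,2]
    K=[]
    for u in range(272,353):
        v0=213+ (u-272)*.245; lo=int(v0)-4;hi=lo+11
        w=np.clip(s[lo:hi,u]-s[lo:hi,u].max()*.5,0,None); K.append((u,(w*np.arange(lo,hi)).sum()/w.sum()))
    W=ray2plane(c,K,.026);p=np.polyfit(W[:,1],W[:,0],1)
    print(n,"line x@.08 %.4f yaw %.3f"%(np.polyval(p,.08),-np.degrees(np.arctan(p[0]))))
E
```

```text
17.65 [0.37530821 0.08088418 0.12813165] 88.55398793301916 [ 1.0182768  -0.05890267 -0.02402038] [ 0.01224797 -0.05394357 -0.0214892 ]
plank edge x@.08 0.6060 yaw -1.40
plank edge x@.08 0.6061 yaw -1.40
face x@.08 0.6081 yaw -1.51 n 77 std 0.00026 y range -0.016415628649771818 0.1699780538754312
overlap mm @ -0.02 1.7852687477862839
overlap mm @ 0.08 1.9880912756147229
overlap mm @ 0.18 2.190913803443051
items diff 60 40
switch y [0.57910109 0.16636304 0.0255    ]
13 line x@.08 0.6006 yaw -1.184
14 line x@.08 0.6007 yaw -1.091
```

View pics/scene14.png

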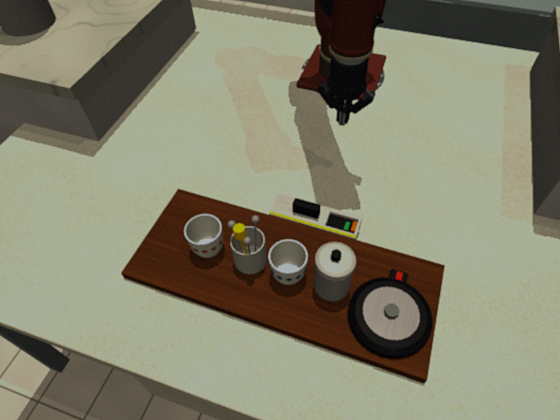

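View pics/top14c.png

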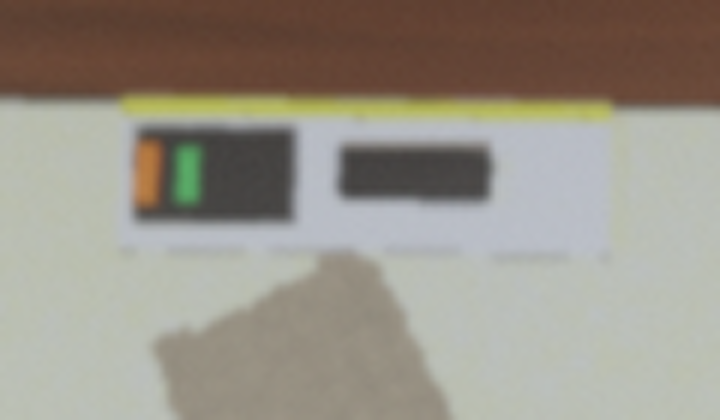

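The rule is unchanged by the re-press, so it was already seated. The plank and its items haven't moved, the green patch shows and the robot is clear, so I'll hand the job in.

```bash
python3 -c "
from cell import ctrl
print(ctrl.job_done())"
```

```text
the job is handed in; nothing more can be done
None
```

The straightedge lies flush along the plank's front edge with its switch fully on, and I handed the job in at about 17.7 s with the arm clear of everything.

**What I did:**
- I carried the straightedge by its handle to just short of the plank, set it down, and pushed it home from its plain side at mid-length. It held about 10 N without moving.
- With a closed fingertip in the slot, I slid the switch to its stop, then withdrew.
- I pressed once more at mid-length, about 10 N. The contact point was the same to 0.1 mm.

**Last checks:**
- **Plank:** its front edge is where it started, within 0.1 mm and 0.01°. The view of what stands on it shows no visible change.
- **Flushness:** the yellow-lined side and the plank edge agree to about 0.1° in the top view, with no gap visible in either view. My scene-camera fit of the yellow line gave −1.1° against −1.4° for the plank edge. That method also shifted by up to 0.3° when I changed how I fitted it, so I don't trust it that finely.
- **Switch:** the orange block is against the slot's far end and the green patch shows.

**What did not go smoothly:**
- While setting the straightedge down I briefly pressed it onto the fridge top with about 59 N at the wrist.
- The switch push slid the straightedge a few mm along the plank edge. It stayed flush.

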